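# Open the combination lock on the knife box and hold it up

### The job

The blue knife box is shut with a dial lock on its hasp. Turn the dial clockwise (seen from above) through its clicks until its white pointer meets the green mark, pull the shackle up open out of the hasp strap, draw the lock out from under the strap and hold it up by its shackle: upright, open, its underside higher than the box lid, and finish while still holding it there, still. Leave the mug, pepper shaker and tin standing where they are.

Things in the scene. Friction and masses are not known exactly. Their poses are not given: they have to be found in the camera images.
- lockbox: Fixed blue steel box with hasp and lock berth. Origin: on the bench under the lock; local +x runs from the lock to the box, z up. Box 136 x 246 mm; its front is 63 mm along +x, lid top 85 mm, a low handle on it 96 mm above the bench. The lock stands on a 6 mm plate between two rails (along x, 66 mm apart, tops at 25 mm) with a stop behind it; the berth is open towards -x.
- strap_hole (a point): Centre of the 16 mm hole in the steel hasp strap, which holds the short (+y) shackle leg. The strap is 5 mm thick, 51 mm long, 30 mm wide, hinged on the lid front (swings up freely, light), and lies 2 mm above the rear of the lock case. To free the lock: shackle at least 22 mm out, then draw the lock at least 35 mm along the box's -x, still standing on its plate, then lift.
- lock_mid (a point): Centre of the lock case, an aluminium block with a black band, 100 (x) x 62 (y) x 48 (z) mm, loose; whole lock about 0.5 kg. Axes: +x from the dial to the shackle and the box, z up; nearly parallel to the box's axes at the start. The green mark is on its top, on the +x side of the dial.
- lock_foot (a point): Centre of the lock's underside, 24 mm below lock_mid; same axes.
- dial_grip (a point): On the vertical axis of the dial, 14 mm above the case top. The dial is a round black knurled knob, 36 mm in diameter, from 1 to 25 mm above the case; the shackle's plane is 60 mm from its axis along the lock's +x. Fingers have room at its +y and -y sides and up to 45 degrees round from there; strap and shackle are at +x. The point turns with the dial.
- dial (a joint): Turn of the dial in rad, 0 to 4.2, growing clockwise from above. It clicks into detents every 0.524 (30 degrees; 0.1 to 0.2 N m to pass one) and stays there when let go. The white pointer on its top meets the green mark at 3.14: a detent, and the only place where the shackle is free (within about 0.12). Starts 2 to 5 clicks short of it.
- shackle_grip (a point): Middle of the shackle's top bar: steel, 9 mm thick, straight for 18 mm along the lock's y, 38 mm above the case top when shut. Free room beside it: 35 mm towards the box, 40 mm towards the dial; 31 mm down to the strap. Moves with the shackle; axes as the lock's.
- shackle (a joint): Travel of the shackle out of the case in m, upwards: 0 shut, 0.030 fully out (end stop). Slides with about 2 N of friction, stays where left; blocked after about 3 mm unless the dial is at 3.14.
- cup_mid (a point): Bystander: mug, 83 x 117 x 94 mm, loose; point half-way up. 0.17 to 0.20 m to the right (box's -y) of the lock.
- pepper_mid (a point): Bystander: pepper shaker, 44 x 44 x 90 mm, loose; point half-way up. 0.14 to 0.17 m to the left (+y) of the lock.
- tin_mid (a point): Bystander: small round tin, 57 x 57 x 72 mm, loose; point half-way up. To the right of the box.

How it is judged:
By the outcome, as a careful person would: the job done as asked, in the order asked, and still so for the second after the job is handed in, while the arm keeps its last pose, push and grip.
It also fails if it takes over 64 s, if anything falls off the work surface, if the arm or the gripper's body presses on something with over 40 N, if the wrist force passes 120 N, or if a joint passes its speed limit or range.

### The arm

A 6-joint arm with a two-finger parallel gripper is mounted at the origin on a cart in front of the work surface, level with it; the furniture and walls round the work are solid. World frame = base frame: x ahead of the robot, y to its left, z up, the work surface at z = 0. Lengths are in m, angles in rad, forces in N, time in s.
With the tool pointing down it reaches from about 0.25 to 0.725 m from the base axis. Payload 4 kg.
Tool frame: the origin (TCP) lies midway between the tips of the shut fingers; the grasp point (between the pads) lies 19 mm behind it; z points along the fingers, y is the line along which they close (so a half turn about z gives the same grasp; the last joint's range is limited). The gripper opens to 85 mm and grips with 20 to 120 N. Pads are 22 mm wide; open, the fingers measure 114 mm over their backs; the gripper's body (76 mm by 85 mm) begins 54 mm behind the grasp point. The pads swing forward as they close: fully open they stand 13 mm farther back than shut.
Start: joints at [-1.179, 0.241, 0.005, 1.335, 0, 1.571], TCP at [0.191, -0.462, 0.231] pointing down, gripper open.
Joint ranges: [-2.72, 2.72], [-1.05, 1.87], [-1.09, 1.28], [-1.99, 2.15], [-1.42, 1.44], [-3.14, 3.14]. Speed limits (rad/s): [2.79, 2.79, 3.14, 3.14, 3.14, 3.14].

### API

Orientations are given as a unit quaternion [x, y, z, w].
In Python, from workcell import monitor, vision, job gives the robot as it stands.
- The arm moves only by the tool move_arm, never from a script. Its argument "moves" is a list that holds one entry, the list of rows, each a list of 5 numbers: the shift along the world's x, y, z in m, then the turn about the world's z in degrees, then the opening in per cent of the stroke, from 0 (shut) to 100 (fully open). In form: [[[x, y, z, turn, gripper], ...]]. A call has 1 to 5 rows; each row is the pose to reach, as a shift and turn from the pose commanded when the call began; what a row does not reach only later rows make up. A row lasts 1/8 s, in which the tool goes at most 62.5 mm and 10.7 degrees, less where a joint would pass 70% of its speed; a pose out of reach is approached as far as the arm can. A call with a gripper value outside its range is refused whole. The fingers move at their own pace and stop on an object; the grip force is fixed at half the most. Time passes only in rows, so rows that repeat a pose let the fingers close. It gives the time, the measured TCP pose, the force, the opening and the grip force at its end, in the units of the state.
- monitor.get_obs(): the state, without advancing time (a new reading comes with each control period).
- vision.camera(name): name is "scene" or "top"; returns a dict with "color" (384x512x3 uint8, red, green, blue), "camera_matrix" (3x3 intrinsics, pixels), "k1" (the pictures are not rectified: a ray, as slopes to the right and down, at radius r is drawn at 1 + k1 r^2 times it, then the intrinsics apply), "eye" and "attitude" of the camera in the world. Camera axes: x right, y up, looking along -z (the intrinsics and any distortion apply to the point x, -y, -z); pixel columns grow to the right and rows downward; lengths in m; the calibration is good to about 2 mm. A picture is of the moment at which its call begins. There is no depth.
- job.job_done(): hands the job in; it is judged then, once.
The state is a dict: "clock": time; "joint_pos": joint angles; "joint_vel": joint speeds; "tau": joint torques, N m; "eef_pos": TCP position; "tool_rot": TCP orientation; "ft_force": force on the tool from outside, world axes, zero at the start; "ft_torque": the same for the moment, N m; "grip_width": finger opening in m; "grasp_force": force on a finger pad.
Only numpy, scipy, OpenCV 4.12 (cv2) and the standard library are available. Lean on these libraries where they do the work, as an engineer would, in place of code of your own. Each camera call takes 0.05 s, during which the arm holds its last target. There are 200 camera calls.

## Working session

There is one attempt and no reset: what is moved stays moved. The work goes in short steps, Python scripts to look and compute and a tool call to move; the robot and the scene stay as the last step left them, time stands still between calls to the robot, and variables do not carry over. Pictures are saved under pics/ and viewed, at most 12 in all, crops included, and the job is handed in when it is done.

Besides the shell and the picture viewer there is one more tool, called after "Emit:" by a JSON object that holds its "op" and its "data". move_arm: Moves the arm, as the interface text tells. Its arguments: {"type":"object","properties":{"moves":{"type":"array","items":{"type":"array","items":{"type":"array","items":{"type":"number"}}}}},"required":["moves"]}

```bash
ls; mkdir -p pics; cat > h.py <<'E'
import numpy as np, cv2
from workcell import monitor, vision, job
from scipy.spatial.transform import Rotation as R
def cam(n):
    return vision.camera(n)
def rot(c):
    a=np.array(c["attitude"],float)
    return a if a.shape==(3,3) else R.from_quat(a).as_matrix()
def ray(c,u,v):
    K=np.array(c["camera_matrix"]);k=c["k1"]
    d=np.array([(u-K[0,2])/K[0,0],(v-K[1,2])/K[1,1]]);s=d.copy()
    for _ in range(20): s=d/(1+k*(s@s))
    return np.array(c["eye"]),rot(c)@np.array([s[0],-s[1],-1])
def onz(c,u,v,z):
    e,d=ray(c,u,v); return e+d*(z-e[2])/d[2]
def proj(c,p):
    q=rot(c).T@(np.array(p)-np.array(c["eye"])); s=np.array([q[0],-q[1]])/-q[2]
    s=s*(1+c["k1"]*(s@s)); K=np.array(c["camera_matrix"]); return K[:2,:2]@s+K[:2,2]
def save(c,n,box=None,f=1):
    im=c["color"][:,:,::-1]
    if box: im=im[box[1]:box[3],box[0]:box[2]]
    cv2.imwrite("pics/"+n,cv2.resize(im,None,fx=f,fy=f,interpolation=cv2.INTER_CUBIC))
E
python3 - <<'E'
from h import *
for n in ("scene","top"):
    c=cam(n); save(c,n+"0.png",f=1.5); print(n,c["eye"],c["attitude"],c["camera_matrix"],c["k1"])
print(monitor.get_obs())
E
```

```text
pics
scene [0.26081129 0.37262002 0.67307559] [-0.09679693  0.38103292  0.88708713 -0.24191051] [[366.33239132   0.         251.52109391]
 [  0.         366.33239132 188.90292283]
 [  0.           0.           1.        ]] 0.02017880749244963
top [ 0.45320579 -0.15610137  0.95000197] [-0.04557681  0.04675761  0.71049956 -0.70066173] [[447.10361849   0.         250.7795585 ]
 [  0.         447.10361849 193.96363043]
 [  0.           0.           1.        ]] -0.15233424810419685
{'clock': 0.1, 'joint_pos': array([-1.17900244e+00,  2.41344415e-01,  3.81905527e-03,  1.33522436e+00,
        2.38691048e-05,  1.57079204e+00]), 'joint_vel': array([ 0.00022525,  0.00102111,  0.00378005, -0.0006061 , -0.00064322,
        0.00224848]), 'tau': array([-2.27932705e-04, -3.73136330e+01,  2.53010756e+01,  1.08291980e-02,
       -8.47839431e-06, -1.78650321e-06]), 'eef_pos': array([ 0.19070291, -0.46155992,  0.23048339]), 'tool_rot': array([ 9.80872595e-01,  1.94648396e-01, -1.78401723e-04, -9.60337097e-04]), 'ft_force': array([-0.47728943, -0.24116853,  0.34898974]), 'ft_torque': array([ 0.00516306, -0.0086919 ,  0.01898957]), 'grasp_force': 0.0, 'grip_width': 0.08563036963314113}
```

View pics/scene0.png

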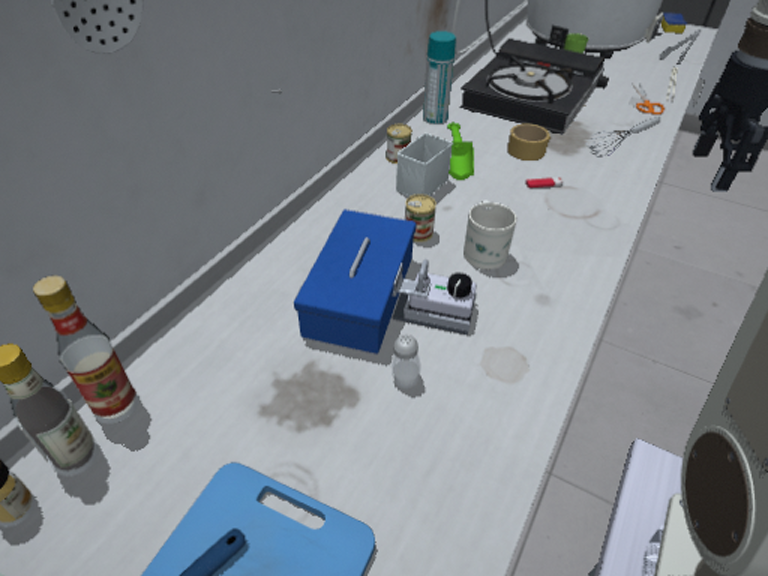

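View pics/top0.png

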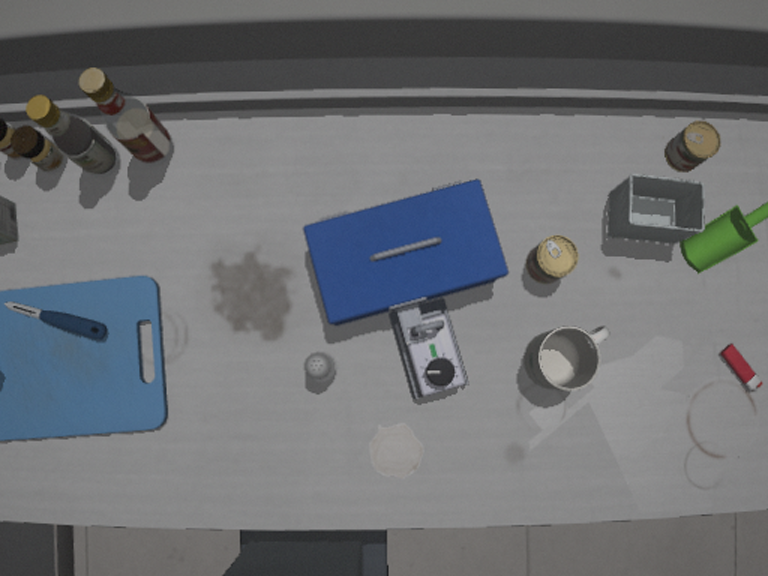

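The scene shows the blue box with the lock in front of it. In the top view (1.5x) the dial is at about (440,372), the green mark at (433,350), the shackle at (428,328), the mug at (565,358) and the shaker at (319,368). Next I'll measure these.

```bash
python3 - <<'E'
from h import *
c=cam("top"); im=c["color"]; hsv=cv2.cvtColor(im,cv2.COLOR_RGB2HSV)
save(c,"crop1.png",(250,190,330,270),7)
# box lid
m=cv2.inRange(hsv,(108,150,60),(125,255,255)); m[:, :180]=0
n,l,s,ce=cv2.connectedComponentsWithStats(m); i=1+s[1:,4].argmax()
cn=max(cv2.findContours((l==i).astype(np.uint8),0,2)[0],key=cv2.contourArea)
ap=cv2.approxPolyDP(cv2.convexHull(cn),6,True)[:,0]
for p in ap: print("lid",p,onz(c,*p,.085).round(4))
# dial dark
v=hsv[:,:,2].copy(); d=(v<55).astype(np.uint8); w=np.zeros_like(d); w[232:264,278:308]=1; d*=w
n,l,s,ce=cv2.connectedComponentsWithStats(d); i=1+s[1:,4].argmax()
cn=max(cv2.findContours((l==i).astype(np.uint8),0,2)[0],key=cv2.contourArea)
(u,vv),r=cv2.minEnclosingCircle(cn);print("dial",u,vv,r,s[i],onz(c,u,vv,.079).round(4))
g=cv2.inRange(hsv,(45,80,50),(80,255,255)); g[:225]=0;g[245:]=0;g[:,:275]=0;g[:,310:]=0
y,x=np.nonzero(g);print("green",x.mean(),y.mean(),len(x),onz(c,x.mean(),y.mean(),.054).round(4))
E
```

```text
lid [319 122] [ 0.7108 -0.2975  0.085 ]
lid [337 181] [ 0.5903 -0.3286  0.085 ]
lid [220 212] [ 0.5324 -0.0981  0.085 ]
lid [204 151] [ 0.6541 -0.0668  0.085 ]
dial 293.0 250.5 8.01570987701416 [285 249  17   8  52] [ 0.4559 -0.2387  0.079 ]
green 288.4761904761905 233.52380952380952 21 [ 0.49   -0.2328  0.054 ]
```

View pics/crop1.png

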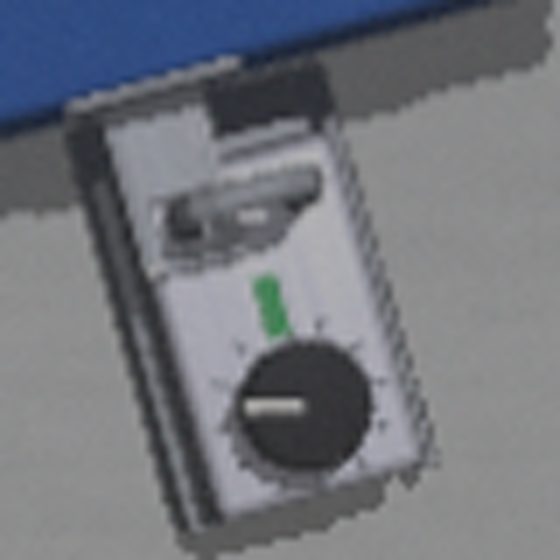

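The crop shows the dial centre at about (305,405), with the pointer going left to (245,408). The green bar runs from (267,278) to (278,333), and the shackle lies across (160–320, 180–240). I'll now measure the pointer's angle.

```bash
python3 - <<'E'
from h import *
c=cam("top"); im=c["color"].astype(int)
print(im[238:262,282:306].mean(2).astype(int))
u,v=250+305/7-.5,190+405/7-.5
print(onz(c,u,v,.079), [onz(c,*p,.079).round(4) for p in ((284.5,247.8),(293,247.5))])
for a,b in ((335,150),(415,450)),((160,280),(218,515)),((267,278),(278,333)):
    P=[onz(c,250+q[0]/7,190+q[1]/7,.054) for q in (a,b)];d=P[0]-P[1];print(P,np.degrees(np.arctan2(d[1],d[0])))
s=cam("scene"); save(s,"crop2.png",(255,165,335,225),9)
E
```

```text
[[170 159 167 169 171 172 146 148 136 106 112 129 116 117 125 144 171 171
  172 157 171 172 150 122]
 [168 150 135 165 169 170 150 117  93  75  61  74  59  71  72  83 122 145
  127 145 169 170 154 141]
 [168 163 142 162 151 118  94  62  53  57  57  59  58  57  57  54  68  83
  129 163 168 171 166 145]
 [167 168 164 167 112  57  52  56  57  59  57  59  59  58  56  56  54  54
   99 140 170 172 169 148]
 [168 168 170 125  70  52  54  56  58  57  56  57  59  56  56  56  58  55
   56 105 167 171 171 153]
 [169 167 167  90  46  53  57  55  56  56  58  57  57  57  56  56  54  55
   55  64 126 168 171 160]
 [154 165 122  62  53  54  52  56  58  57  56  57  56  55  56  54  55  54
   54  54  78 136 125 147]
 [147 130  72  42  52  53  55  54  54  56  55  55  56  56  57  54  55  56
   55  54  64 157 156 165]
 [162 106  54  45  52  54  56  56  55  57  57  53  55  55  55  54  56  55
   55  55  53 141 168 169]
 [168 103  67 146 157 156 157 157 158 159 157  93  59  51  55  53  56  51
   53  54  51 129 169 170]
 [136  91  67 145 153 135 132 132 138 132 135  92  60  55  57  54  56  52
   56  56  51 10
[... 1083 characters left out ...]
118 100  92
   91  94  93  92  91 140]
 [156 163 164 165 168 165 158 134 120 129 122 117 108  85  85  97  92  90
   92  93  92  91  94 142]
 [151 166 163 157 150 144 132 127 116 101  94  84  94  91  92  92  91  91
   91  91  93  92  92 142]]
[ 0.46198023 -0.23899933  0.079     ] [array([ 0.4614, -0.2223,  0.079 ]), array([ 0.4617, -0.2389,  0.079 ])]
[array([ 0.53413931, -0.25278151,  0.054     ]), array([ 0.44784286, -0.27354811,  0.054     ])] 13.530541657522674
[array([ 0.49754431, -0.20162323,  0.054     ]), array([ 0.43044852, -0.21687477,  0.054     ])] 12.806296206942408
[array([ 0.49763861, -0.23230117,  0.054     ]), array([ 0.48186528, -0.23509648,  0.054     ])] 10.049496499123796
```

View pics/crop2.png

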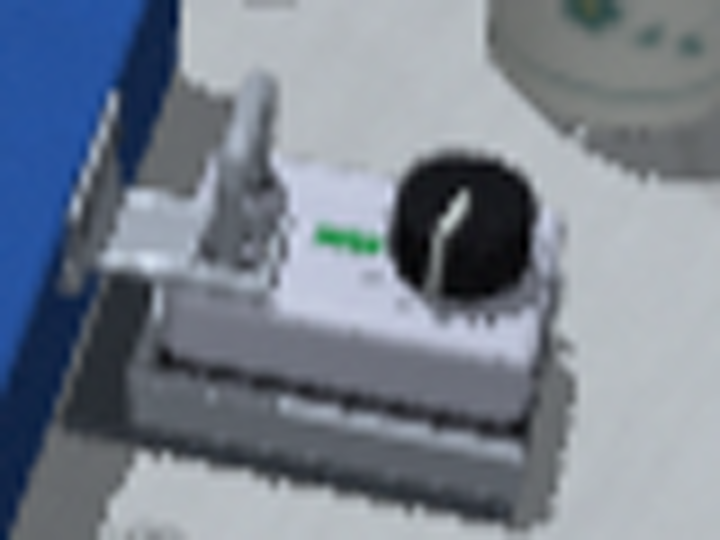

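Emit:
{"op": "move_arm", "data": {"moves": [[[0.04,0.032,0,10.5,100],[0.08,0.064,0,21,100],[0.12,0.096,0,31.5,100],[0.16,0.128,0,42,100],[0.2,0.16,0,52.5,100]]]}}

```text
clock: 0.88
eef_pos: [0.3921, -0.3009, 0.2313]
tool_rot: [0.792, 0.611, -0.0, 0.0]
ft_force: [0.2, -0.7, -0.3]
grip_width: 0.0854
grasp_force: 0.0
```

Emit:
{"op": "move_arm", "data": {"moves": [[[0.04,0.032,0,10.5,100],[0.071,0.063,0,21,100],[0.071,0.063,0,31.5,100],[0.071,0.063,0,42,100],[0.071,0.063,0,52.5,100]]]}}

```text
clock: 1.5
eef_pos: [0.462, -0.2388, 0.231]
tool_rot: [0.44, 0.898, 0.0, -0.0]
ft_force: [1.4, 0.1, -0.3]
grip_width: 0.0856
grasp_force: 0.0
```

Emit:
{"op": "move_arm", "data": {"moves": [[[0,0,-0.01,10.5,100],[0,0,-0.02,21,100],[0,0,-0.04,31.5,100],[0,0,-0.06,42,100],[0,0,-0.08,52.5,100]]]}}

```text
clock: 2.12
eef_pos: [0.4618, -0.239, 0.1506]
tool_rot: [-0.003, 1.0, 0.0, -0.0]
ft_force: [0.5, 0.3, -0.7]
grip_width: 0.0856
grasp_force: 0.0
```

Emit:
{"op": "move_arm", "data": {"moves": [[[0,0,0,10.5,100],[0,0,0,21,100],[0,0,0,31.5,100],[0,0,0,42,100],[0,0,0,52.5,100]]]}}

```text
clock: 2.75
eef_pos: [0.4618, -0.2391, 0.1511]
tool_rot: [-0.445, 0.896, 0.0, -0.0]
ft_force: [-0.0, 0.5, 0.1]
grip_width: 0.0851
grasp_force: 0.0
```

Emit:
{"op": "move_arm", "data": {"moves": [[[0,0,-0.04,0,85],[0,0,-0.075,0,75],[0,0,-0.09,0,70],[0,0,-0.09,0,70]]]}}

```text
clock: 3.25
eef_pos: [0.4613, -0.2388, 0.0605]
tool_rot: [-0.442, 0.897, 0.001, -0.001]
ft_force: [0.5, -0.4, 1.1]
grip_width: 0.0594
grasp_force: 0.0
```

```bash
python3 - <<'E'
from h import *
c=cam("top");o=monitor.get_obs(); print(o["eef_pos"],o["ft_force"],o["grip_width"])
a=cv2.resize(c["color"][190:280,250:340],None,fx=6,fy=6,interpolation=2)[:,:400]
s=cam("scene");b=cv2.resize(s["color"][155:245,255:345],None,fx=6,fy=6,interpolation=2)[:,:400]
cv2.imwrite("pics/g1.png",np.hstack([a,b])[:,:,::-1])
E
```

```text
[ 0.46219689 -0.23926012  0.06167949] [ 0.34196743 -0.23212043  0.52641813] 0.05996105386847571
```

View pics/g1.png

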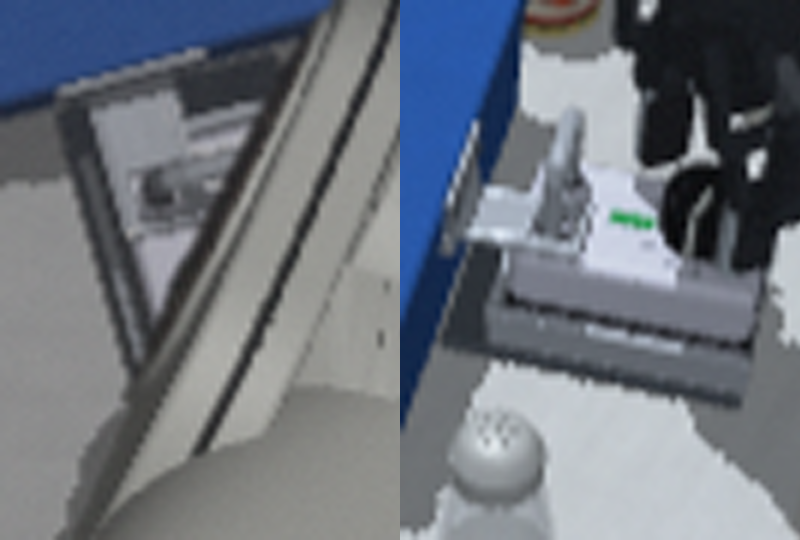

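The fingers stand on either side of the dial, which is at about (700,215) in the right panel. I'll close them and turn.

Emit:
{"op": "move_arm", "data": {"moves": [[[0,0,0,0,0],[0,0,0,0,0],[0,0,0,0,0],[0,0,0,0,0],[0,0,0,0,0]]]}}

```text
clock: 3.98
eef_pos: [0.4624, -0.2394, 0.0631]
tool_rot: [-0.442, 0.897, -0.001, 0.001]
ft_force: [-2.5, 0.9, 6.1]
grip_width: 0.034
grasp_force: 59.2
```

Emit:
{"op": "move_arm", "data": {"moves": [[[0,0,0,-8,0],[0,0,0,-16,0],[0,0,0,-24,0],[0,0,0,-32,0],[0,0,0,-40,0]]]}}

```text
clock: 4.6
eef_pos: [0.4639, -0.2399, 0.0631]
tool_rot: [-0.106, 0.994, -0.001, 0.002]
ft_force: [1.2, -1.6, 1.9]
grip_width: 0.0341
grasp_force: 60.4
```

Emit:
{"op": "move_arm", "data": {"moves": [[[0,0,0,-8,0],[0,0,0,-16,0],[0,0,0,-24,0],[0,0,0,-32,0],[0,0,0,-40,0]]]}}

```text
clock: 5.22
eef_pos: [0.4633, -0.2419, 0.0632]
tool_rot: [0.241, 0.971, -0.003, 0.002]
ft_force: [-2.3, -5.8, 4.6]
grip_width: 0.0338
grasp_force: 61.0
```

```bash
python3 - <<'E'
from h import *
s=cam("scene");o=monitor.get_obs();print(o["tool_rot"],o["ft_torque"],o["grip_width"],o["joint_pos"])
b=cv2.resize(s["color"][160:225,265:345],None,fx=9,fy=9,interpolation=2)
cv2.imwrite("pics/g2.png",b[:,:,::-1])
E
```

```text
[ 0.2423516   0.97018223 -0.00263402  0.00228234] [-1.18345843  0.07626339  0.11592104] 0.03359210696330877 [-0.47870882  0.41570367 -0.21348684  0.93594433 -0.00406651  0.01086067]
```

View pics/g2.png

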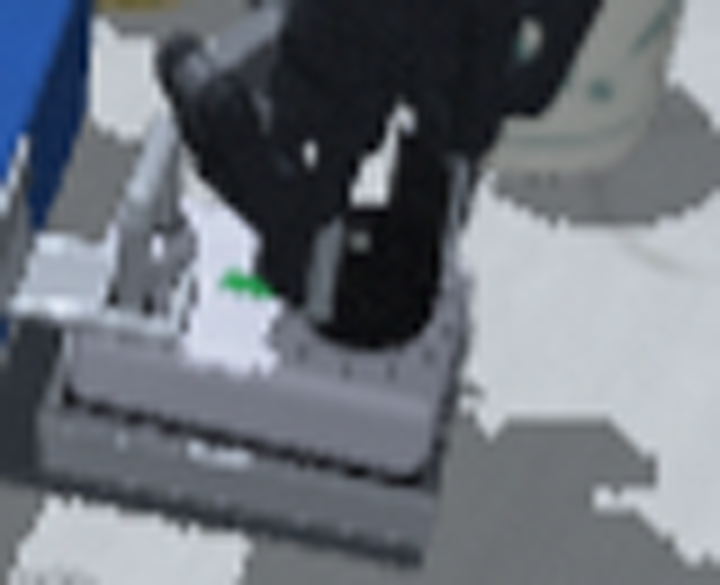

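Emit:
{"op": "move_arm", "data": {"moves": [[[0,0,0,0,40],[0,0,0,0,70],[0,0,0,0,75],[0,0,0.05,0,75],[0,0,0.11,0,75]]]}}

```text
clock: 5.9
eef_pos: [0.4607, -0.2381, 0.1711]
tool_rot: [0.238, 0.971, 0.001, -0.002]
ft_force: [0.8, -0.7, 0.2]
grip_width: 0.0641
grasp_force: 0.0
```

```bash
python3 - <<'E'
from h import *
s=cam("scene");o=monitor.get_obs();print(o["eef_pos"],o["ft_force"])
b=cv2.resize(s["color"][160:225,255:335],None,fx=9,fy=9,interpolation=2)
cv2.imwrite("pics/g3.png",b[:,:,::-1])
E
```

```text
[ 0.4652738  -0.24048891  0.18088482] [ 0.63470427 -1.31851479  4.95153538]
```

View pics/g3.png

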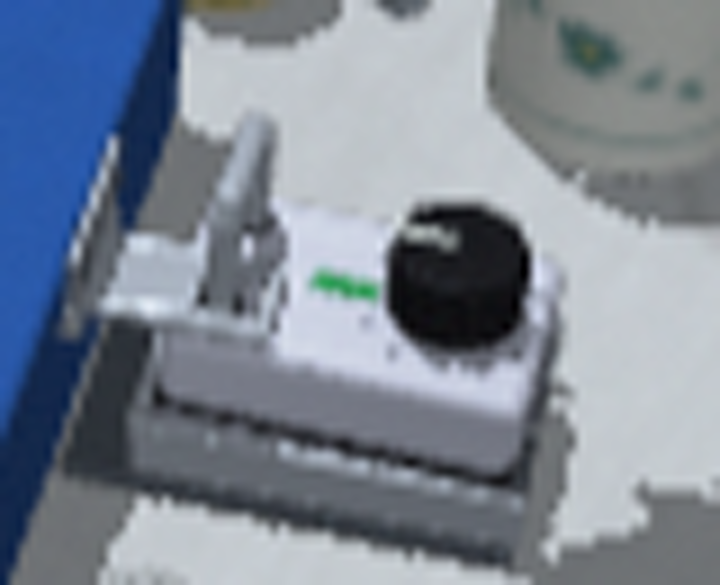

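The pointer now runs from the dial's centre at (458,240) to its rim at (402,230), towards the box. I'll check its angle against the lock's axis.

```bash
python3 - <<'E'
from h import *
c=cam("scene"); im=c["color"]; hsv=cv2.cvtColor(im,cv2.COLOR_RGB2HSV)
P=lambda x,y,z:onz(c,255+x/9-.5,160+y/9-.5,z)
def ang(a,b): d=b-a; return np.degrees(np.arctan2(d[1],d[0]))
a,b=P(458,238,.079),P(403,230,.079);print("ptr",a,b,ang(a,b))
print("green",P(318,280,.054),P(378,293,.054),ang(P(378,293,.054),P(318,280,.054)))
print("case near edge",ang(P(515,415,.054),P(280,357,.054)), "rail",ang(P(510,555,.025),P(135,450,.025)))
print("dial ellipse c",P(460,243,.079))
g=im[180:192,296:316].mean(2).astype(int);print(g)
print("shackle top end pts",P(228,205,.092),P(262,120,.092))
E
```

```text
ptr [ 0.46248675 -0.24293061  0.079     ] [ 0.47624502 -0.23827386  0.079     ] 18.69936647454799
green [ 0.49672971 -0.23401394  0.054     ] [ 0.48060738 -0.23779057  0.054     ] 13.183723332196436
case near edge 11.308035405316142 rail 9.61537101541205
dial ellipse c [ 0.46124371 -0.24143648  0.079     ]
[[199 199 201 200 201 199 199 199 201 201 202 202 201 200 202 203 203 203
  203 201]
 [199 200 200 199 197 197 197 199 201 202 202 202 200 201 201 204 205 202
  202 201]
 [199 199 199 199 197 155 152 134 134 136 135 134 140 176 201 204 205 202
  201 201]
 [200 200 198 197 156  81  76  31  27  28  28  26  50 103 142 176 201 202
  201 201]
 [200 184 190 208 102  34  28  27  27  28  29  28  27  25  49 103 155 199
  201 201]
 [209 200 211 164 152 168 147 146  70  63  31  27  29  29  27  26  75 196
  201 201]
 [215 214 178  80 121 139 128 133 132 111  35  28  26  28  27  28  29 153
  198 200]
 [216 216 103  32  27  29  42  55 103  85  32  26  27  28  27  27  28  74
  196 201]
 [212 178  63  27  27  27  28  28  27  27  28  28  28  28  27  27  28  23
  192 185]
 [212 189  51  25  36  30  32  30  28  27  29  27  31  29  29  28  27  20
  201 199]
 [211 202  45  17  30  32  37  29  29  29  29  29  27  28  30  25  22  18
  206 211]
 [160 161  37  15  19  24  29  31  35  36  33  30  27  28  26  21  16  49
  206 207]]
shackle top end pts [ 0.51469843 -0.2101091   0.092     ] [ 0.52216175 -0.2447855   0.092     ]
```

Emit:
{"op": "move_arm", "data": {"moves": [[[0.02,0.004,0,-10,30],[0.04,0.008,0,-20,30],[0.0575,0.012,0,-30,30],[0.0575,0.012,0,-40,30],[0.0575,0.012,0,-49,30]]]}}

```text
clock: 6.62
eef_pos: [0.5194, -0.2265, 0.1706]
tool_rot: [0.621, 0.784, 0.0, -0.001]
ft_force: [-0.6, 0.0, 0.4]
grip_width: 0.0255
grasp_force: 0.0
```

Emit:
{"op": "move_arm", "data": {"moves": [[[0,0,-0.02,0,32],[0,0,-0.04,0,32],[0,0,-0.055,0,32],[0,0,-0.055,0,32]]]}}

```text
clock: 7.12
eef_pos: [0.5183, -0.2265, 0.1147]
tool_rot: [0.619, 0.785, -0.0, -0.002]
ft_force: [0.5, 0.4, 0.9]
grip_width: 0.0275
grasp_force: 0.0
```

```bash
python3 - <<'E'
from h import *
s=cam("scene");o=monitor.get_obs();print(o["eef_pos"],o["tool_rot"],o["ft_force"],o["grip_width"])
b=cv2.resize(s["color"][145:220,245:325],None,fx=8,fy=8,interpolation=2)
cv2.imwrite("pics/g4.png",b[:,:,::-1])
E
```

```text
[ 0.51906068 -0.22683881  0.11580563] [ 6.19407876e-01  7.85069034e-01 -1.10055834e-04 -6.94971053e-04] [-0.58324801 -0.12197427  0.48213583] 0.027222671670272598
```

View pics/g4.png

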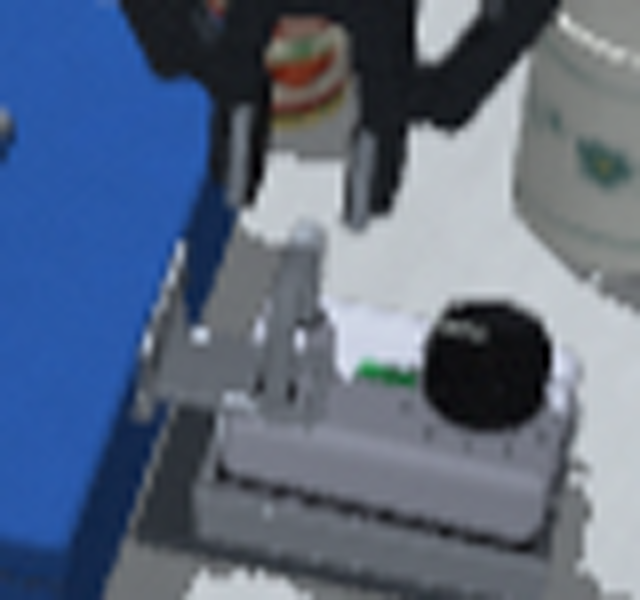

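The fingertips, at about (240,200) and (365,225), straddle the shackle top at (305,235). The pointer, at (460,330), faces the green mark. I'll descend, grip, and pull up.

Emit:
{"op": "move_arm", "data": {"moves": [[[0,0,-0.02,0,32],[0,0,-0.04,0,32],[0,0,-0.04,0,0],[0,0,-0.04,0,0],[0,0,-0.04,0,0]]]}}

```text
clock: 7.8
eef_pos: [0.5192, -0.2271, 0.0768]
tool_rot: [0.619, 0.785, -0.0, -0.0]
ft_force: [-2.4, 1.3, -0.9]
grip_width: 0.0067
grasp_force: 58.5
```

Emit:
{"op": "move_arm", "data": {"moves": [[[0,0,0.002,0,0],[0,0,0.005,0,0],[0,0,0.008,0,0],[0,0,0.01,0,0]]]}}

```text
clock: 8.3
eef_pos: [0.5193, -0.2271, 0.0866]
tool_rot: [0.619, 0.785, 0.0, -0.0]
ft_force: [-1.6, -0.3, -2.3]
grip_width: 0.0066
grasp_force: 58.4
```

Emit:
{"op": "move_arm", "data": {"moves": [[[0,0,0.004,0,0],[0,0,0.008,0,0],[0,0,0.012,0,0],[0,0,0.017,0,0],[0,0,0.017,0,0]]]}}

```text
clock: 8.93
eef_pos: [0.5199, -0.2271, 0.1043]
tool_rot: [0.619, 0.785, 0.0, 0.001]
ft_force: [-2.5, 1.3, 1.1]
grip_width: 0.0072
grasp_force: 58.9
```

```bash
python3 - <<'E'
from h import *
s=cam("scene");o=monitor.get_obs();print(o["eef_pos"],o["ft_force"],o["grip_width"])
b=cv2.resize(s["color"][145:220,245:325],None,fx=8,fy=8,interpolation=2)
cv2.imwrite("pics/g5.png",b[:,:,::-1])
E
```

```text
[ 0.51986701 -0.22710224  0.10416844] [-1.65251423  1.70692545  1.29570725] 0.00676940616303476
```

View pics/g5.png

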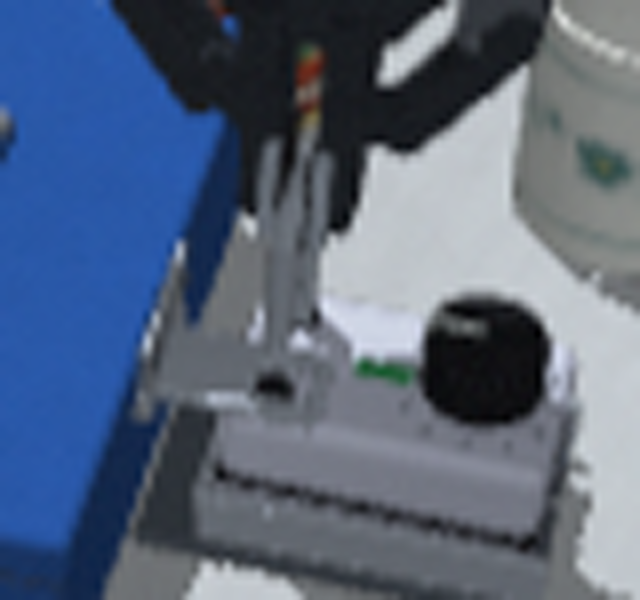

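The shackle is out: the strap hole at (270,385) is empty and the case is still on its plate. I'll draw it out slowly along the box's -x.

Emit:
{"op": "move_arm", "data": {"moves": [[[-0.004,-0.001,0,0,0],[-0.01,-0.0025,0,0,0],[-0.017,-0.0042,0,0,0],[-0.024,-0.006,0,0,0],[-0.031,-0.0077,0,0,0]]]}}

```text
clock: 9.6
eef_pos: [0.4915, -0.2348, 0.1049]
tool_rot: [0.619, 0.786, 0.002, 0.003]
ft_force: [3.7, 3.2, 0.9]
grip_width: 0.0073
grasp_force: 59.0
```

Emit:
{"op": "move_arm", "data": {"moves": [[[-0.007,-0.0017,0,0,0],[-0.014,-0.0035,0,0,0],[-0.021,-0.0052,0,0,0],[-0.028,-0.007,0,0,0],[-0.028,-0.007,0,0,0]]]}}

```text
clock: 10.22
eef_pos: [0.4583, -0.2421, 0.1024]
tool_rot: [0.62, 0.785, -0.001, -0.001]
ft_force: [0.5, -0.7, -3.4]
grip_width: 0.0068
grasp_force: 58.5
```

```bash
python3 - <<'E'
from h import *
s=cam("scene");o=monitor.get_obs();print(o["eef_pos"],o["ft_force"],o["grip_width"])
b=cv2.resize(s["color"][145:220,245:325],None,fx=8,fy=8,interpolation=2)
cv2.imwrite("pics/g6.png",b[:,:,::-1])
E
```

```text
[ 0.458601   -0.24195529  0.10236906] [-0.13471874 -0.64712768 -3.000986  ] 0.006427266284572483
```

View pics/g6.png

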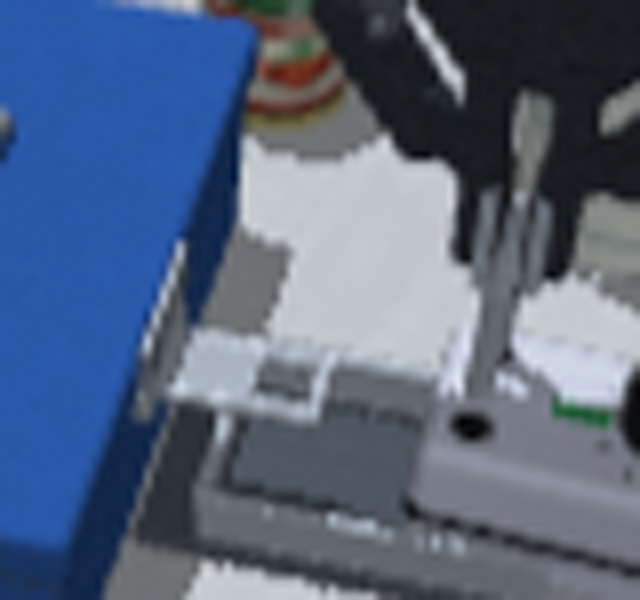

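The case is clear of the strap: its rear is at (440,420) and the strap tip at (320,390). It still stands on its plate, so I'll lift it gently.

Emit:
{"op": "move_arm", "data": {"moves": [[[0,0,0.005,0,0],[0,0,0.01,0,0],[0,0,0.016,0,0],[0,0,0.024,0,0],[0,0,0.034,0,0]]]}}

```text
clock: 10.9
eef_pos: [0.4603, -0.2417, 0.1378]
tool_rot: [0.619, 0.785, -0.0, -0.0]
ft_force: [0.2, -1.0, -4.7]
grip_width: 0.0068
grasp_force: 59.1
```

Emit:
{"op": "move_arm", "data": {"moves": [[[0,0,0.015,0,0],[0,0,0.035,0,0],[0,0,0.055,0,0],[0,0,0.075,0,0],[0,0,0.09,0,0]]]}}

```text
clock: 11.52
eef_pos: [0.4608, -0.242, 0.2292]
tool_rot: [0.619, 0.785, 0.0, 0.001]
ft_force: [0.1, 0.1, -5.8]
grip_width: 0.0069
grasp_force: 59.2
```

Emit:
{"op": "move_arm", "data": {"moves": [[[0,0,0.005,0,0],[0,0,0.01,0,0],[0,0,0.01,0,0],[0,0,0.01,0,0],[0,0,0.01,0,0]]]}}

```text
clock: 12.15
eef_pos: [0.4602, -0.2417, 0.2367]
tool_rot: [0.619, 0.785, -0.0, -0.001]
ft_force: [0.0, 0.4, -4.5]
grip_width: 0.0069
grasp_force: 59.2
```

```bash
python3 - <<'E'
from h import *
s=cam("scene");o=monitor.get_obs();print(o["eef_pos"],o["ft_force"],o["ft_torque"],o["grip_width"],o["grasp_force"],abs(o["joint_vel"]).max())
b=cv2.resize(s["color"][120:240,200:360],None,fx=5,fy=5,interpolation=2)
cv2.imwrite("pics/g7.png",b[:,:,::-1])
E
```

```text
[ 0.46023982 -0.24172054  0.2368539 ] [-0.05949985 -0.66184727 -5.18986814] [ 0.09300088 -0.11145246  0.04058394] 0.006977530061937763 59.181756153702736 0.0033080616024140324
```

View pics/g7.png

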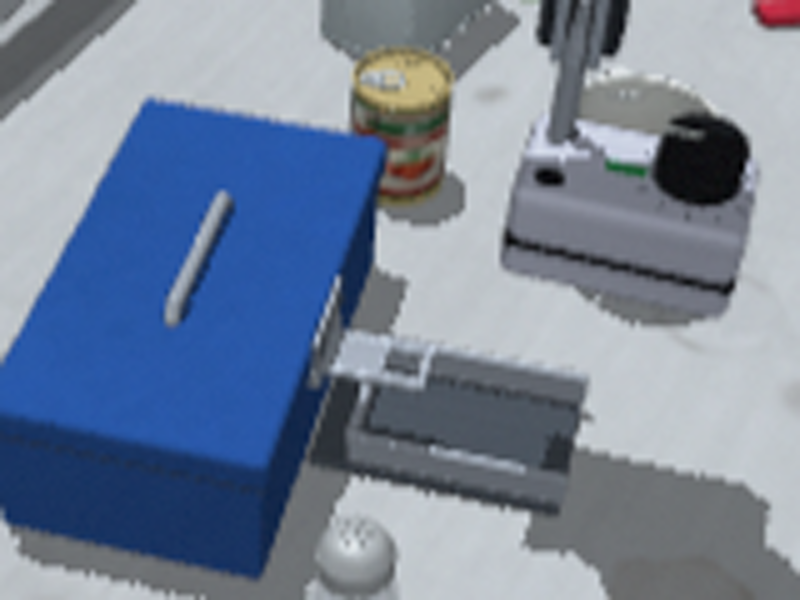

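The lock hangs free with its shackle open and the box clear below it. Before handing in, I'll check its tilt using the near lower edge, from (503,265) to (735,312).

```bash
python3 - <<'E'
from h import *
s=cam("scene");o=monitor.get_obs()
t=np.radians(13.5);X=np.array([np.cos(t),np.sin(t),0]);Y=np.array([-X[1],X[0],0])
# side-face vertical plane of lock through TCP + 31mm*Y : intersect rays -> heights
p0=o["eef_pos"]+.031*Y
for u,v in ((503,265),(735,312),(508,237),(735,288)):
    e,d=ray(s,200+u/5-.5,120+v/5-.5); q=e+d*((p0-e)@Y)/(d@Y); print(round((q-p0)@X,4),round(q[2],4))
E
```

```text
0.0151 0.1451
-0.0855 0.1449
0.0146 0.1612
-0.0831 0.158
```

```bash
python3 -c "
from workcell import job
print(job.job_done())"
```

```text
the job is handed in; nothing more can be done
None
```

The dial was turned clockwise to the green mark and the open lock drawn out from under the strap. It is held still by its shackle, level within about 2°, with its underside roughly 0.14 m up (lid at 0.085 m); the job was handed in at about 12 s with nothing else touched.

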